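# Tip the drying tray over and square it to the stop strip

### The job

Two painted craft trays stand on edge to dry, open sides facing the robot. Using only pushes, without picking it up or lifting it off the table, push the blue tray so that it tips over away from the robot and lies flat with its open side up; then push it along the table until its leading edge sits snug and square against the wooden stop strip. Leave the green tray standing where it is, leave the jar and the cup alone, and finish with the hand clear.

Things in the scene. Friction and masses are not known exactly. Their poses are not given: they have to be found in the camera images.
- blue_tray: Open square blue tray, white inside, 130 x 130 x 28 mm deep, walls 6 mm, loose, about 250 g. Origin: centre of underside; z points out of the open side. It starts free standing on edge (130 mm tall, 28 mm thick): z level, roughly towards the robot, x straight up. Past about 12 degrees it falls by itself. Tipped as asked it lies with z up, x away from the robot.
- blue_foot (a point): Middle of the underside edge on which the blue tray stands and turns over (tray frame -65, 0, 0 mm); when the tray lies flat it is the edge nearest the robot, on the table, and the outer face of the 28 mm high wall above it is where to push.
- blue_lead_left (a point): Left end of the underside's leading edge (tray frame 65, 65, 0 mm): at the top while the tray stands, farthest from the robot and on the table when it lies.
- blue_lead_right (a point): Right end of the same leading edge (tray frame 65, -65, 0 mm).
- green_tray: The same tray in green, standing on edge in the same way beside the blue one (either side). To be left standing. Same origin and axes.
- strip: Fixed light wooden stop strip lying on the table beyond the trays, 24 mm (x) x 700 mm (y) x 20 mm high. Origin: centre of its underside; x is its short axis, pointing away from the robot; its face towards the robot is 12 mm from the origin at strip x = -12 mm.
- jar: Loose closed glass paint jar with orange cap, 60 mm diameter, 85 mm tall, upright at one side of the work. Origin: centre of its underside. Leave alone.
- cup: Loose white cup, 72 mm across the mouth, 80 mm tall, upright at the other side of the work. Origin: centre of its underside. Leave alone.
Not all that is in view belongs to the job. What is meant by the blue_tray is not red, and is the larger of those in its own colour. There is more than one size of the green_tray; the job needs the larger.

How it is judged:
By the outcome, as a careful person would: the job done as asked, in the order asked, and still so for the second after the job is handed in, with the robot touching nothing.
It also fails if it takes over 58 s, if anything falls off the work surface, if the arm or the gripper's body presses on something with over 40 N, if the wrist force passes 120 N, or if a joint passes its speed limit or range.

### The arm

A 7-joint arm with a two-finger parallel gripper is mounted at the origin on the work surface. World frame = base frame: x ahead of the robot, y to its left, z up, the work surface at z = 0. Lengths are in m, angles in rad, forces in N, time in s.
With the tool pointing down it reaches from about 0.425 to 0.8 m from the base axis. Payload 8.3 kg.
Tool frame: the origin (TCP) lies midway between the tips of the shut fingers; the grasp point (between the pads) lies 19 mm behind it; x points along the fingers, y is the direction in which the jaws open and shut, and the axes are right-handed (so a half turn about x gives the same grasp; the last joint's range is limited). The gripper opens to 85 mm and grips with 20 to 120 N. Pads are 22 mm wide; open, the fingers measure 114 mm over their backs; the gripper's body (76 mm by 85 mm) begins 54 mm behind the grasp point. The pads swing forward as they close: fully open they stand 13 mm farther back than shut.
Start: joints at [-1.343, 0.383, 0.016, 1.37, -0.006, 1.388, -0.046], TCP at [0.179, 0.599, 0.231] pointing down, gripper open.
Joint ranges: [-2.95, 2.95], [-0.25, 2.06], [-1.52, 1.56], [0.18, 2.33], [-1.44, 4.58], [0.02, 2.06], [-3.01, 3.01]. Speed limits (rad/s): [2.39, 2.39, 3.01, 3.01, 3.14, 3.14, 3.14].

### API

Orientations are given as a rotation vector (axis times angle).
In Python, from plant import bot gives the robot as it stands.
- The arm moves only by the shell command python3 -m jog 'ROWS' [FORCE]. ROWS is JSON, a list of rows, each a list of 7 numbers: the shift along the tool's x, y, z in mm, then the turn, a rotation vector about the tool's x, y, z in rad, then the closure, from -1 (fully open) to 1 (shut). A call has 1 to 20 rows; each row shifts and turns the commanded pose from where the row before left it, along the tool's axes as they then stand; what a row does not reach is not made up. A row lasts 1/10 s, in which the tool goes at most 50 mm and 8.59 degrees, less where a joint would pass 70% of its speed; a pose out of reach is approached as far as the arm can. A call is refused whole if a number of a shift passes 50 or a number of a turn 0.15, either way. A call with a gripper value outside its range is refused whole. The fingers move at their own pace and stop on an object; FORCE is the grip in N (left out, the last holds). Time passes only in rows, so rows that do not move let the fingers close. It gives the time, the measured TCP pose, the force and the opening at its end, in the units of the state.
- bot.observe(): the state, without advancing time (a new reading comes with each control period).
- bot.capture(name): name is "scene" or "side" or "wrist"; returns a dict with "frame" (480x640x3 uint8, red, green, blue), "fx", "fy", "cx", "cy" (pixels), "camera_from_world" (4x4, takes a point from world to camera coordinates). Camera axes: x right, y up, looking along -z (the intrinsics and any distortion apply to the point x, -y, -z); pixel columns grow to the right and rows downward; lengths in m; the calibration is good to about 2 mm. A picture is of the moment at which its call begins. There is no depth.
- bot.sign_off(): hands the job in, once; it reports no verdict.
Trained networks look in the newest picture that a camera, given by its name, has taken for a name from the list of things; names that differ only in an ending like _2 or _b are one class to them, and where a whole thing is asked for, a point or a joint stands for the part that bears it (a point fixed in the world has none). Each returns a list of dicts, best first, with "p" (0 to 1); they miss things now and then, are a little off and sometimes report something else, mostly with a low value. They report only what shows in the picture. A call takes as long as a camera call. They do not tell look-alikes from the thing itself.
- bot.recognise(camera, thing): "position" ([x, y, z] in m, in world coordinates, good to about 4 mm: the middle of the surface that is visible of it).
- bot.pinpoint(camera, thing): "position" ([x, y, z] in m, in world coordinates, good to about 4 mm: a listed point, or the origin of a listed thing).
The state is a dict: "t": time; "q": joint angles; "joint_vel": joint speeds; "joint_torque": joint torques, N m; "ee_pos": TCP position; "tcp_rot": TCP orientation; "wrist_force": force on the tool from outside, world axes, zero at the start; "ft_torque": the same for the moment, N m; "grip_width": finger opening in m.
Only numpy, scipy, OpenCV 4.12 (cv2) and the standard library are available. Lean on these libraries where they do the work, as an engineer would, in place of code of your own. Each camera call takes 0.05 s, during which the arm holds its last target. There are 200 camera calls.

## Working session

There is one attempt and no reset: what is moved stays moved. The work goes in short steps, Python scripts to look and compute and a shell command to move; the robot and the scene stay as the last step left them, time stands still between calls to the robot, and variables do not carry over. Pictures are saved under pics/ and viewed, about 8 in all and at most 12, crops included, and the job is handed in when it is done.

```bash
mkdir -p pics
cat > h.py <<'E'
from plant import bot
import cv2, numpy as np
from scipy.spatial.transform import Rotation as R
def snap(c,n):
    d=bot.capture(c); cv2.imwrite(f"pics/{n}.png",d["frame"][:,:,::-1]); return d
def proj(d,p):
    q=d["camera_from_world"]@np.r_[p,1]; return np.round([d["fx"]*q[0]/-q[2]+d["cx"], d["fy"]*q[1]/q[2]+d["cy"]])
E
python3 - <<'E'
from h import *
ds={}
for c in ("scene","side"):
    d=snap(c,c+"1")
    for t in ("blue_tray","green_tray","strip","jar","cup","blue_foot","blue_lead_left","blue_lead_right"):
        for r in bot.pinpoint(c,t)[:4]: print(c,t,round(r["p"],2),np.round(r["position"],3),proj(d,r["position"]))
s=bot.observe(); print(s["t"],s["ee_pos"],s["tcp_rot"],R.from_rotvec(s["tcp_rot"]).as_matrix().round(2))
cv2.imwrite("pics/both1.png",np.hstack([cv2.imread("pics/scene1.png")]))
E
```

```text
scene blue_tray 0.76 [ 0.385 -0.064  0.065] [249. 216.]
scene blue_tray 0.67 [ 0.556 -0.066  0.045] [296. 252.]
scene blue_tray 0.58 [ 0.521 -0.206  0.063] [253. 279.]
scene blue_tray 0.16 [ 0.52 -0.21 -0.  ] [254. 290.]
scene green_tray 0.87 [0.564 0.106 0.043] [335. 211.]
scene green_tray 0.72 [0.482 0.116 0.063] [314. 191.]
scene strip 0.74 [ 0.78  -0.005 -0.003] [374. 287.]
scene jar 0.97 [0.524 0.424 0.001] [382. 144.]
scene jar 0.35 [ 0.781 -0.008 -0.   ] [374. 288.]
scene cup 0.74 [ 0.555 -0.444  0.004] [206. 364.]
scene blue_foot 0.95 [ 0.521 -0.209 -0.002] [255. 290.]
scene blue_foot 0.79 [ 0.553 -0.062  0.   ] [297. 258.]
scene blue_foot 0.62 [ 0.499 -0.271  0.129] [227. 282.]
scene blue_foot 0.6 [ 0.387 -0.059  0.002] [253. 227.]
scene blue_lead_left 0.84 [ 0.569 -0.017  0.088] [310. 234.]
scene blue_lead_left 0.63 [ 0.535 -0.144  0.129] [270. 254.]
scene blue_lead_left 0.63 [ 0.332 -0.1    0.13 ] [222. 203.]
scene blue_lead_right 0.98 [ 0.545 -0.103  0.085] [284. 253.]
scene blue_lead_right 0.87 [ 0.438 -0.023  0.127] [270. 204.]
scene blue_lead_right 0.76 [ 0.5   -0.27  
[... 408 characters left out ...]
.82 [ 0.524  0.42  -0.001] [275. 203.]
side cup 0.79 [ 0.556 -0.441  0.002] [372. 401.]
side blue_foot 0.98 [ 0.383 -0.063  0.001] [268. 309.]
side blue_foot 0.84 [ 0.518 -0.206  0.   ] [328. 335.]
side blue_lead_left 0.8 [ 0.33  -0.098  0.133] [249. 288.]
side blue_lead_left 0.68 [ 0.573 -0.016  0.088] [327. 263.]
side blue_lead_left 0.63 [ 0.537 -0.149  0.132] [329. 285.]
side blue_lead_right 0.87 [ 0.497 -0.27   0.128] [329. 322.]
side blue_lead_right 0.64 [ 0.436 -0.02   0.134] [280. 261.]
side blue_lead_right 0.45 [ 0.542 -0.103  0.092] [326. 284.]
0.9 [0.17913181 0.59874588 0.2312661 ] [ 0.22813011  1.55878074 -0.22827335] [[-0.    0.29  0.96]
 [-0.    0.96 -0.29]
 [-1.   -0.   -0.  ]]
```

View pics/scene1.png

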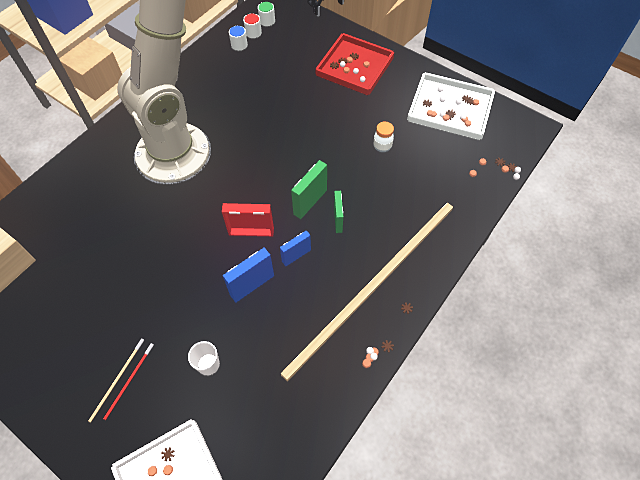

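View pics/side1.png

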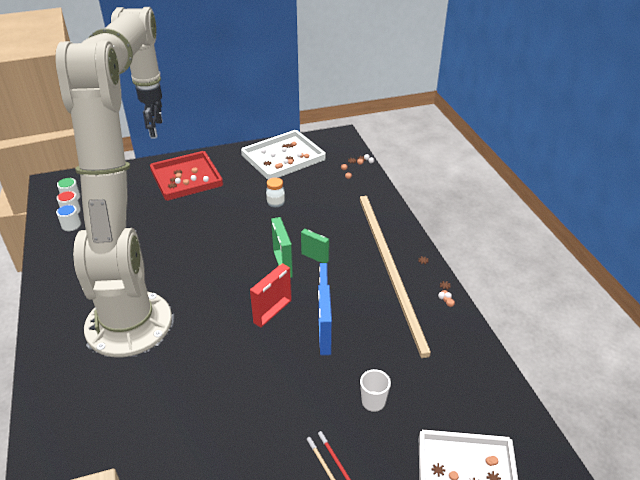

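The scene view shows the large blue tray at about (249,275), with the small blue one at (296,248). The large green is at (310,190), the small green at (339,212), and the red tray at (248,220). The strip runs from (285,377) to (450,206). The target is therefore the blue tray at (0.52,-0.207). The side view agrees.

```bash
cat >> h.py <<'E'
def back(d,uv,z):
    M=np.linalg.inv(d["camera_from_world"]); uv=np.atleast_2d(uv).astype(float)
    r=np.c_[(uv[:,0]-d["cx"])/d["fx"],-(uv[:,1]-d["cy"])/d["fy"],-np.ones(len(uv))]@M[:3,:3].T
    o=M[:3,3]; return o+r*((z-o[2])/r[:,2])[:,None]
def tool(target):
    s=bot.observe(); return (R.from_rotvec(s["tcp_rot"]).inv().apply(np.array(target)-s["ee_pos"])*1000).round(0)
E
python3 - <<'E'
from h import *
for c in ("scene","side"):
    d=bot.capture(c); hsv=cv2.cvtColor(d["frame"],cv2.COLOR_RGB2HSV)
    m=cv2.inRange(hsv,(12,50,120),(30,200,255))
    p=proj(d,[0.78,-0.008,0.02]).astype(int)
    n,l,st,_=cv2.connectedComponentsWithStats(m); k=l[p[1]-3:p[1]+4,p[0]-3:p[0]+4].max()
    v,u=np.nonzero(l==k); w=back(d,np.c_[u,v],0.02)[:,:2]
    r=cv2.minAreaRect((w*1000).astype(np.float32)); print(c,st[k],r); print(cv2.boxPoints(r).round(0).tolist())
    cam=np.linalg.inv(d["camera_from_world"])[:3,3]; print(cam.round(2))
y=np.array([.285,.958]);n=np.array([.958,-.285])
f=np.array([.52,-.208])
print(tool([.5,.2,.23]), tool(np.r_[f-n*.065,.2]), tool(np.r_[f-n*.065,.095]))
E
```

```text
scene [ 281  203  172  178 2215] ((777.6304321289062, -7.14422607421875), (700.740966796875, 27.215312957763672), 83.53759765625)
[[725.0, -354.0], [752.0, -357.0], [831.0, 339.0], [804.0, 343.0]]
[ 1.03 -0.59  1.38]
side [ 360  195   71  163 1681] ((774.2535400390625, -10.89080810546875), (717.8345947265625, 31.75533676147461), 83.44634246826172)
[[718.0, -366.0], [749.0, -369.0], [831.0, 344.0], [799.0, 347.0]]
[ 0.17 -1.27  1.3 ]
[   1. -290.  422.] [  31. -675.  493.] [ 136. -675.  493.]
```

```bash
python3 -m jog '[[0,-29,40,0,0,0,-0.3],[0,-29,40,0,0,0,-0.3],[0,-29,40,0,0,0,-0.3],[0,-29,40,0,0,0,-0.3],[0,-29,40,0,0,0,-0.3],[0,-29,40,0,0,0,-0.3],[0,-29,40,0,0,0,-0.3],[0,-29,40,0,0,0,-0.3],[0,-29,40,0,0,0,-0.3],[0,-29,40,0,0,0,-0.3],[0,-40,5,0,0,0,-0.3],[0,-40,5,0,0,0,-0.3],[0,-40,5,0,0,0,-0.3],[0,-40,5,0,0,0,-0.3],[0,-40,5,0,0,0,-0.3],[0,-40,5,0,0,0,-0.3],[0,-40,5,0,0,0,-0.3],[0,-40,5,0,0,0,-0.3],[0,-40,5,0,0,0,-0.3],[0,0,0,0,0,0,-0.3]]' 40
python3 - <<'E'
from h import *
n=np.array([.958,-.285]);f=np.array([.52,-.208])
s=bot.observe();print(s["q"],s["tcp_rot"]);print(tool(np.r_[f-n*.065,.095]),tool(np.r_[f-n*.028,.095]))
E
```

```text
t: 3.0
ee_pos: [0.4176, -0.1573, 0.2319]
tcp_rot: [0.235, 1.557, -0.236]
wrist_force: [0.5, -0.3, -0.2]
grip_width: 0.0555
[-0.40641048 -0.03902512  0.68539167  1.85408976  0.02607366  1.31631369
  1.54317849] [ 0.23460831  1.55655595 -0.23574634]
[137. -19.  48.] [137. -18.  85.]
```

```bash
python3 -m jog '[[0,-19,40,0,0,0,-0.3],[40,0,0,0,0,0,-0.3],[40,0,0,0,0,0,-0.3],[40,0,0,0,0,0,-0.3],[15,0,0,0,0,0,-0.3],[0,0,0,0,0,0,-0.3],[0,0,0,0,0,0,-0.3]]'
python3 - <<'E'
from h import *
n=np.array([.958,-.285]);f=np.array([.52,-.208])
snap("side","side2");print(tool(np.r_[f-n*.028,.095]))
im=cv2.imread("pics/side2.png")[200:400,200:460]; cv2.imwrite("pics/side2c.png",cv2.resize(im,None,fx=2.5,fy=2.5))
E
```

```text
t: 3.7
ee_pos: [0.4524, -0.1812, 0.0969]
tcp_rot: [0.228, 1.558, -0.228]
wrist_force: [-0.3, -0.5, 0.6]
grip_width: 0.055
[ 3. -6. 44.]
```

View pics/side2c.png

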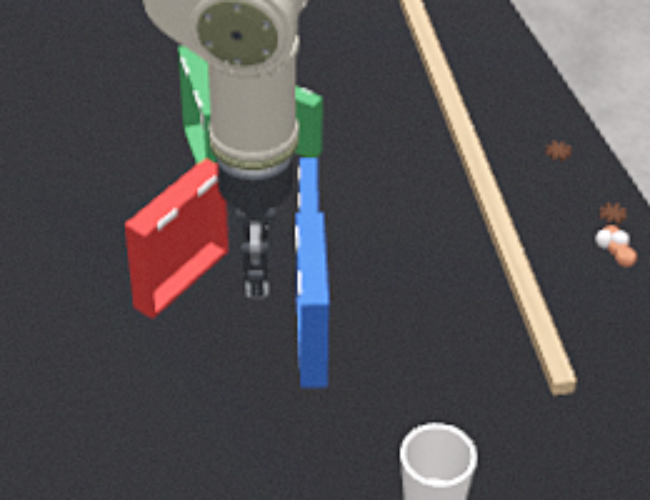

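The fingers, at about (257,285) in the crop, are clear of the red tray and facing the blue tray's open side. Next I tip it.

```bash
python3 -m jog '[[0,-4,14,0,0,0,-0.3],[0,-2,12,0,0,0,-0.3],[0,0,6,0,0,0,-0.3],[0,0,6,0,0,0,-0.3],[0,0,6,0,0,0,-0.3],[0,0,6,0,0,0,-0.3],[0,0,6,0,0,0,-0.3],[0,0,6,0,0,0,-0.3],[0,0,6,0,0,0,-0.3],[0,0,6,0,0,0,-0.3],[0,0,0,0,0,0,-0.3],[0,0,0,0,0,0,-0.3],[0,0,0,0,0,0,-0.3],[0,0,0,0,0,0,-0.3],[0,0,0,0,0,0,-0.3]]'
cat > look.py <<'E'
from h import *
import sys
for c in ("scene","side"):
    d=snap(c,c+sys.argv[1])
    for t in ("blue_foot","blue_lead_left","blue_lead_right"):
        for r in bot.pinpoint(c,t)[:3]: print(c,t,round(r["p"],2),np.round(r["position"],3))
im=cv2.imread(f"pics/side{sys.argv[1]}.png")[200:420,200:460]; cv2.imwrite(f"pics/side{sys.argv[1]}c.png",cv2.resize(im,None,fx=2.5,fy=2.5))
im=cv2.imread(f"pics/scene{sys.argv[1]}.png")[160:400,180:460]; cv2.imwrite(f"pics/scene{sys.argv[1]}c.png",cv2.resize(im,None,fx=2.5,fy=2.5))
E
python3 look.py 3
```

```text
t: 5.25
ee_pos: [0.521, -0.2081, 0.0963]
tcp_rot: [0.228, 1.559, -0.228]
wrist_force: [0.2, -0.3, -0.5]
grip_width: 0.0554
scene blue_foot 0.84 [ 0.386 -0.061  0.001]
scene blue_foot 0.77 [ 0.554 -0.061 -0.002]
scene blue_foot 0.56 [ 0.525 -0.209 -0.002]
scene blue_lead_left 0.9 [ 0.57  -0.021  0.089]
scene blue_lead_left 0.57 [ 0.664 -0.177 -0.001]
scene blue_lead_right 0.94 [ 0.627 -0.307 -0.002]
scene blue_lead_right 0.76 [ 0.434 -0.021  0.127]
scene blue_lead_right 0.71 [ 0.545 -0.102  0.087]
side blue_foot 0.96 [ 0.52  -0.208 -0.001]
side blue_foot 0.84 [ 0.386 -0.06   0.002]
side blue_lead_left 0.81 [ 0.329 -0.098  0.132]
side blue_lead_left 0.78 [ 0.664 -0.18   0.001]
side blue_lead_right 0.88 [ 0.437 -0.02   0.129]
side blue_lead_right 0.61 [ 0.625 -0.306  0.002]
side blue_lead_right 0.54 [ 0.541 -0.104  0.091]
```

View pics/side3c.png

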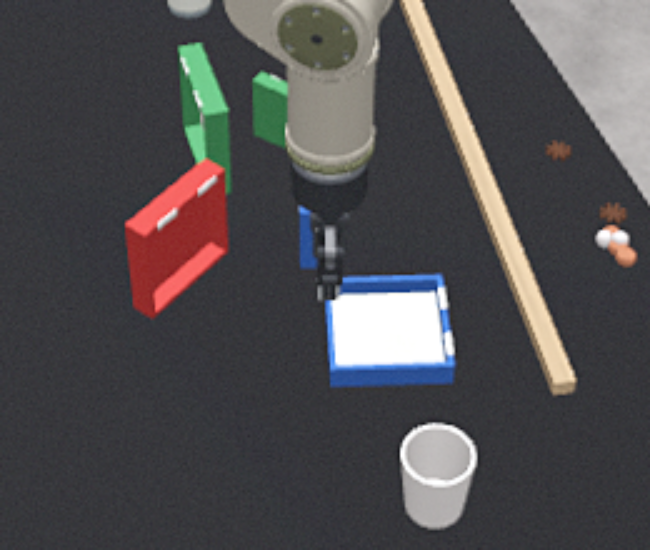

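It lies flat with the open side up: in the crop its corners run from (330,280) to (455,385). The estimated lead corners agree, at (0.664,-0.178) and (0.626,-0.306). Next I drop behind the near wall.

```bash
python3 -m jog '[[0,0,-35,0,0,0,-0.3],[0,0,0,0,0,0,-0.3],[40,0,0,0,0,0,-0.3],[38,0,0,0,0,0,-0.3],[8,0,0,0,0,0,-0.3],[0,0,0,0,0,0,-0.3],[0,0,0,0,0,0,-0.3]]'
```

```text
t: 6.35
ee_pos: [0.4886, -0.1988, 0.0117]
tcp_rot: [0.228, 1.557, -0.229]
wrist_force: [0.1, 0.5, -0.4]
grip_width: 0.0553
```

```bash
python3 -m jog '[[0,0,10,0,0,0,-0.3],[0,0,9,0,0,0,-0.3],[0,0,5,0,0,0,-0.3],[0,0,5,0,0,0,-0.3],[0,0,7,-0.022,0,0,-0.3],[0,0,8,-0.022,0,0,-0.3],[0,0,8,-0.022,0,0,-0.3],[0,0,8,-0.022,0,0,-0.3],[0,0,8,-0.022,0,0,-0.3],[0,0,8,-0.022,0,0,-0.3],[0,0,8,-0.022,0,0,-0.3],[0,0,8,-0.022,0,0,-0.3],[0,0,0,0,0,0,-0.3],[0,0,0,0,0,0,-0.3]]'
python3 look.py 4
python3 - <<'E'
from h import *
s=bot.observe();M=R.from_rotvec(s["tcp_rot"]).as_matrix();print(np.degrees(np.arctan2(M[1,2],M[0,2])), s["ee_pos"][:2]@[.9936,-.1128])
E
```

```text
t: 7.75
ee_pos: [0.5774, -0.2195, 0.0102]
tcp_rot: [0.09, 1.569, -0.09]
wrist_force: [-0.4, 0.5, -0.4]
grip_width: 0.0556
scene blue_foot 0.88 [ 0.556 -0.061  0.001]
scene blue_foot 0.76 [ 0.594 -0.221 -0.001]
scene blue_foot 0.63 [ 0.708 -0.3   -0.001]
scene blue_lead_left 0.85 [ 0.726 -0.169  0.003]
scene blue_lead_left 0.8 [ 0.571 -0.019  0.087]
scene blue_lead_right 0.98 [ 0.71  -0.299  0.003]
scene blue_lead_right 0.7 [ 0.545 -0.102  0.084]
side blue_foot 0.88 [ 0.591 -0.22  -0.002]
side blue_foot 0.8 [ 0.382 -0.061 -0.001]
side blue_lead_left 0.8 [ 0.572 -0.016  0.088]
side blue_lead_left 0.7 [ 0.727 -0.176  0.001]
side blue_lead_left 0.56 [ 0.33  -0.098  0.134]
side blue_lead_right 0.91 [ 0.436 -0.022  0.127]
side blue_lead_right 0.88 [ 0.708 -0.302  0.001]
side blue_lead_right 0.87 [ 0.543 -0.105  0.092]
-6.57979635699952 0.5979842387700984
```

View pics/side4c.png

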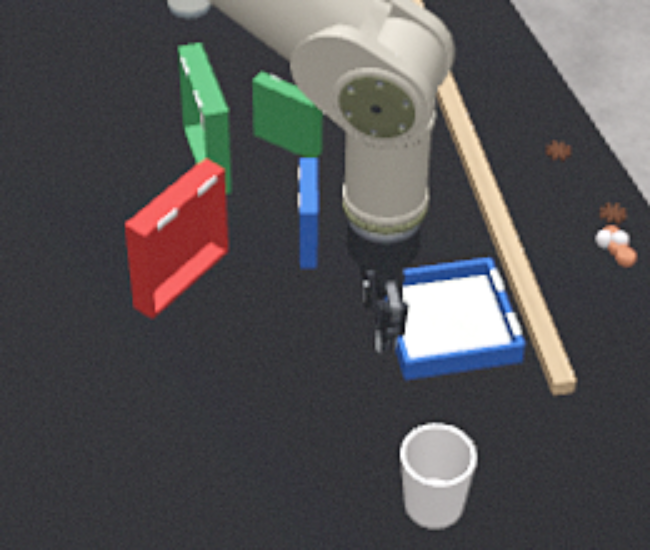

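View pics/scene4c.png

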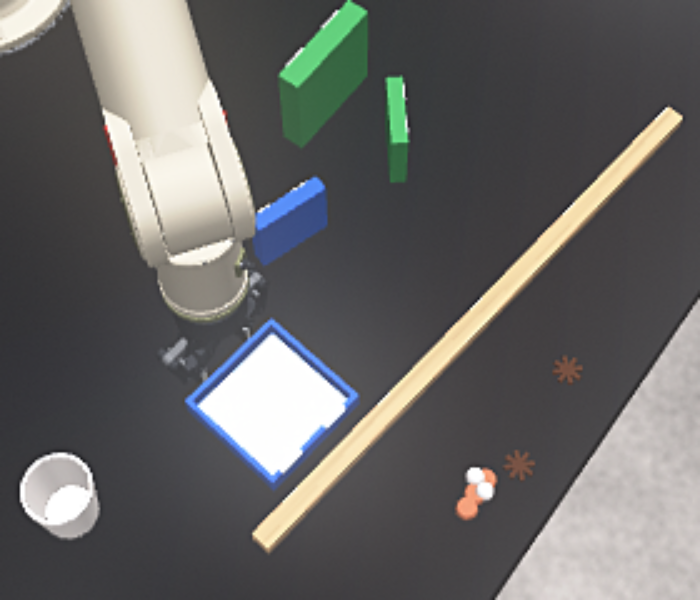

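The tray is nearly parallel to the strip with a gap of about 22 mm. The small blue tray and the others haven't moved. I push on gently.

```bash
python3 -m jog '[[0,0,6,0,0,0,-0.3],[0,0,6,0,0,0,-0.3],[0,0,4,0,0,0,-0.3],[0,0,3,0,0,0,-0.3],[0,0,2,0,0,0,-0.3],[0,0,0,0,0,0,-0.3]]'
python3 -m jog '[[0,0,2,0,0,0,-0.3],[0,0,2,0,0,0,-0.3],[0,0,0,0,0,0,-0.3]]'
```

```text
t: 8.75
ee_pos: [0.5971, -0.2222, 0.0101]
tcp_rot: [0.091, 1.571, -0.09]
wrist_force: [-4.0, 1.1, 2.7]
grip_width: 0.0556
t: 9.05
ee_pos: [0.5971, -0.2223, 0.0098]
tcp_rot: [0.093, 1.578, -0.089]
wrist_force: [-22.1, 5.5, 15.8]
grip_width: 0.0555
```

Firm contact at 22 N with no further motion, so the tray is seated. I back off and rise.

```bash
python3 -m jog '[[0,0,-2,0,0,0,-0.3],[0,0,-3,0,0,0,-0.3],[0,0,-5,0,0,0,-0.3],[0,0,-20,0,0,0,-0.3],[0,0,-20,0,0,0,-0.3],[-40,0,0,0,0,0,-0.3],[-50,0,0,0,0,0,-0.3],[-50,0,0,0,0,0,-0.3],[-40,0,-10,0,0,0,-0.3],[0,0,-30,0,0,0,-0.3],[0,0,0,0,0,0,-0.3],[0,0,0,0,0,0,-0.3]]'
python3 look.py 5
python3 - <<'E'
from h import *
for c in ("scene","side"):
    bot.capture(c)
    for t in ("green_tray","jar","cup"): print(c,t,[(round(r["p"],2),np.round(r["position"],3).tolist()) for r in bot.pinpoint(c,t)[:2]])
E
```

```text
t: 10.25
ee_pos: [0.5124, -0.212, 0.1906]
tcp_rot: [0.091, 1.567, -0.089]
wrist_force: [-0.3, 0.6, -0.3]
grip_width: 0.0557
scene blue_foot 0.97 [ 0.387 -0.061 -0.   ]
scene blue_foot 0.72 [ 0.613 -0.225  0.   ]
scene blue_foot 0.62 [ 0.556 -0.062  0.001]
scene blue_lead_left 0.64 [ 0.743 -0.171  0.   ]
scene blue_lead_left 0.64 [ 0.57  -0.017  0.086]
scene blue_lead_right 0.95 [ 0.436 -0.022  0.128]
scene blue_lead_right 0.92 [ 0.728 -0.306  0.001]
scene blue_lead_right 0.9 [ 0.545 -0.104  0.085]
side blue_foot 0.71 [ 0.384 -0.059  0.003]
side blue_foot 0.56 [ 0.609 -0.221 -0.002]
side blue_lead_left 0.79 [ 0.57  -0.015  0.09 ]
side blue_lead_left 0.67 [ 0.328 -0.098  0.132]
side blue_lead_left 0.63 [ 0.747 -0.181  0.001]
side blue_lead_right 0.66 [ 0.542 -0.102  0.088]
side blue_lead_right 0.59 [ 0.726 -0.303  0.   ]
side blue_lead_right 0.59 [ 0.435 -0.021  0.131]
scene green_tray [(0.82, [0.483, 0.116, 0.065]), (0.71, [0.565, 0.104, 0.042])]
scene jar [(0.8, [0.529, 0.423, 0.002])]
scene cup [(0.81, [0.557, -0.443, 0.0])]
side green_tray [(0.75, [0.565, 0.104, 0.042]), (0.67, [0.482, 0.111, 0.065])]
side jar [(0.82, [0.522, 0.42, -0.0])]
side cup [(0.58, [0.556, -0.441, 0.004])]
```

View pics/side5c.png

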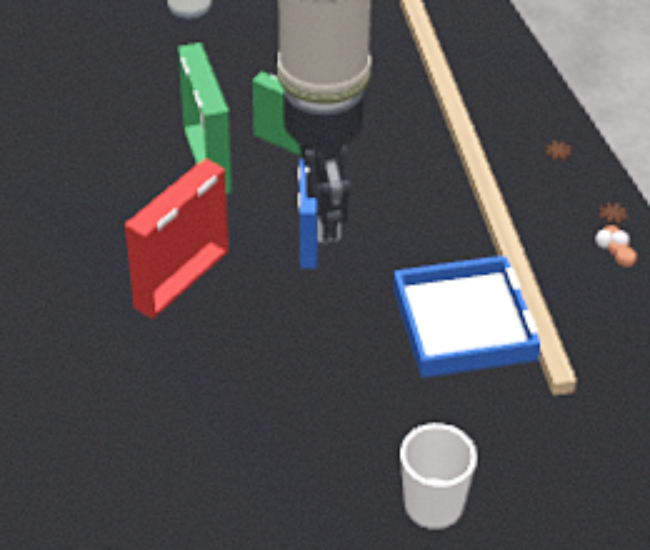

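View pics/scene5c.png

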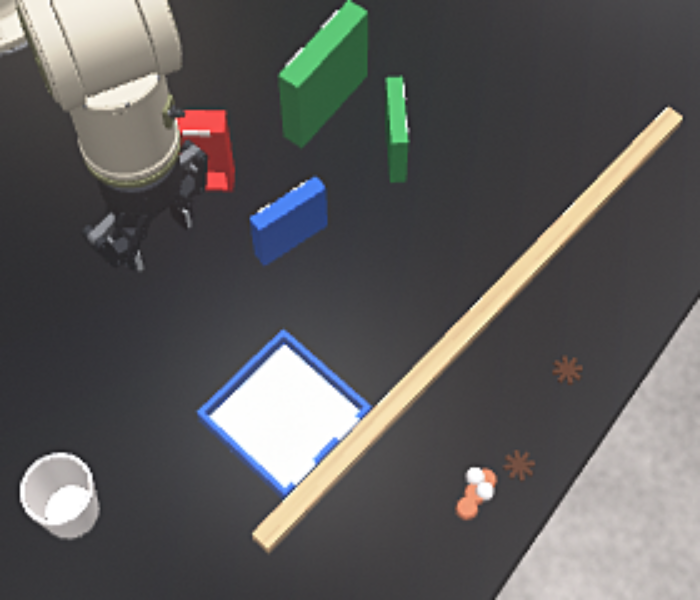

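Both views show the tray against the strip. One close check of the seam before handing in.

Run:
```python
from h import *
d=snap("wrist","w6"); print([proj(d,p) for p in ([.745,-.176,0],[.727,-.305,0])])
e=snap("scene","s6"); a=cv2.imread("pics/s6.png")[285:385,250:350]
w=cv2.imread("pics/w6.png"); cv2.imwrite("pics/chk.png",np.hstack([cv2.resize(w,(400,300)),cv2.resize(a,(300,300),interpolation=cv2.INTER_CUBIC)]))
```

```text
[array([392., 422.]), array([266., 419.])]
```

View pics/chk.png

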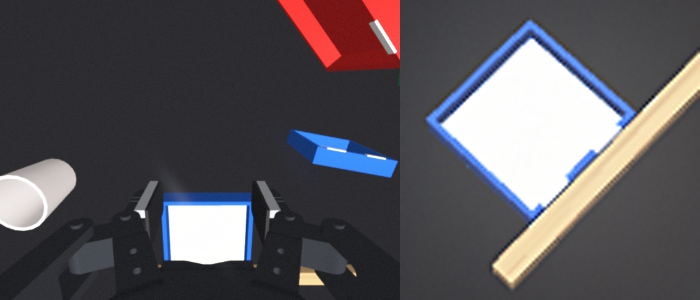

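Run:
```python
from h import *
d=bot.capture("scene"); f=d["frame"]; hsv=cv2.cvtColor(f,cv2.COLOR_RGB2HSV)
m=cv2.inRange(hsv,(100,100,60),(130,255,255))|cv2.inRange(hsv,(0,0,190),(179,40,255))
p=proj(d,[.67,-.233,0]).astype(int); n,l,st,_=cv2.connectedComponentsWithStats(m)
v,u=np.nonzero(l==l[p[1],p[0]]); w=back(d,np.c_[u,v],.028)[:,:2]*1000
print(cv2.minAreaRect(w.astype(np.float32)))
W=cv2.inRange(hsv,(12,50,120),(30,200,255))
# gap: along strip normal from tray, at stations along the lead edge, face distance from tray end to strip start
ns=np.array([.9936,-.1128]);ys=np.array([.1128,.9936]);c=np.array([.6105,-.223])
for s in (-.06,-.055,-.03,0,.03,.055,.06):
    t=np.arange(.11,.15,.0005); px=[proj(d,np.r_[c+ys*s+ns*k,.024]).astype(int) for k in t]
    a=[k for k,q in zip(t,px) if m[q[1],q[0]]]; b=[k for k,q in zip(t,px) if W[q[1],q[0]]]
    print(s,a and round(a[-1],4),b and round(b[0],4))
```

```text
((674.2229614257812, -232.63890075683594), (135.5809783935547, 134.17530822753906), 83.46118927001953)
-0.06 0.1305 0.131
-0.055 0.132 0.1325
-0.03 0.1285 0.1295
0 0.1285 0.13
0.03 0.126 0.1305
0.055 0.129 0.1295
0.06 0.1295 0.13
```

The tray's angle is 83.46° against 83.5° for the strip, and I see no gap at either end. Handing in.

```bash
python3 -c "
from h import *
print(bot.sign_off(), bot.observe()['t'])"
```

```text
the job is handed in; nothing more can be done
the job is handed in; nothing more can be done
```

I tipped the large blue tray away from the robot by pushing its upper rim, and it fell flat with its open side up. I then pushed its near wall with both fingers, turning it about 10° on the way, until it met the strip at about 22 N. After that I backed off and raised the hand clear. The clock read about 10.5 s at my last checks.

- **Fit against the strip:** The tray measures 83.46° and the strip 83.5°. In the scene image there is no gap at the two ends of the seam (about 1 mm or less).
- **Other items:** The green tray, jar and cup were where they started, within measurement noise. The look-alike trays are still standing.
- **Disagreements:** The networks' estimates of the lead corners differed by about 3 mm along the strip's normal, which is within their stated accuracy. One gap sample at mid-edge read 4.5 mm. I put that down to the colour mask at the tray's white rim marks, because the samples at both ends were closed.

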